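Close up the modular dental unit on its ledge

ROBOT

A 6-joint arm with a two-finger parallel gripper is mounted at the origin on the work surface. World frame = base frame: x ahead of the robot, y to its left, z up, the work surface at z = 0. Lengths are in m, angles in rad, forces in N, time in s.
With the tool pointing down it reaches from about 0.3 to 0.775 m from the base axis. Payload 14.6 kg.
Tool frame: the origin (TCP) lies midway between the tips of the shut fingers; the grasp point (between the pads) lies 19 mm behind it (ctrl.tcp_to_grasp is the distance from the TCP to the grasp point, in m); z points along the fingers, y is the line along which they close (so a half turn about z gives the same grasp; the last joint's range is limited). The gripper opens to 85 mm and grips with 20 to 120 N. Pads are 22 mm wide; open, the fingers measure 114 mm over their backs; the gripper's body (76 mm by 85 mm) begins 54 mm behind the grasp point. The pads swing forward as they close: fully open they stand 13 mm farther back than shut.
Start: joints at [1.239, 0.3, 1.521, -0, 1.321, -0.067], TCP at [0.144, 0.531, 0.204] pointing down, gripper open.
Joint ranges: [-3.03, 3.03], [-0.79, 2.21], [0.23, 2.52], [-1.04, 4.18], [0, 3.07], [-2.55, 2.55]. Speed limits (rad/s): [2.22, 2.22, 2.57, 3.14, 3.14, 3.14].

INTERFACE

Orientations are given as a unit quaternion [x, y, z, w].
In Python, from station import ctrl, capture, camera_info, job gives the robot as it stands.
- The arm moves only by the shell command python3 -m handwheel 'ROWS' [FORCE]. ROWS is JSON, a list of rows, each a list of 7 numbers: the opening, from -1 (shut) to 1 (fully open), then the shift along the tool's x, y, z in units of 60 mm (1.0 is 60 mm), then the turn, a rotation vector about the tool's x, y, z in units of 6 degrees (1.0 is 6 degrees). A call has 1 to 8 rows; each row is the pose to reach, as a shift and turn from the pose commanded when the call began, along the tool's axes at that moment; what a row does not reach only later rows make up. A row lasts 1/8 s, in which the tool goes at most 62.5 mm and 10.7 degrees, less where a joint would pass 70% of its speed; a pose out of reach is approached as far as the arm can. A call with a gripper value outside its range is refused whole. The fingers move at their own pace and stop on an object; FORCE is the grip in N (left out, the last holds). Time passes only in rows, so rows that repeat a pose let the fingers close. It gives the time, the measured TCP pose, the force, the opening and the grip force at its end, in the units of the state.
- ctrl.sense(): the state, without advancing time (a new reading comes with each control period).
- capture(name): name is "scene" or "side" or "wrist"; returns (picture, depth): 384x512x3 uint8, red, green, blue; 384x512 float32, m along the optical axis (not along the pixel's ray), 0 where there is no reading.
- camera_info(name): a dict with "K" (3x3 intrinsics, pixels), "rvec" (rotation vector, rad) and "tvec" (3), from world to camera coordinates, as OpenCV has them; the wrist camera has in their place "hand_eye" (4x4, takes a point from camera to tool coordinates, whose origin is the TCP and whose axes are the flange's). Camera axes: x right, y down, z forward; pixel columns grow to the right and rows downward; lengths in m; the calibration is good to about 2 mm. A picture is of the moment at which its call begins: read the wrist's pose just before it. camera_info takes no time and is no camera call.
- job.close_job(): hands the job in; it is judged then, once.
The state is a dict: "t": time; "joints": joint angles; "qvel": joint speeds; "tau": joint torques, N m; "ee_pos": TCP position; "tcp_rot": TCP orientation; "contact_force": force on the tool from outside, world axes, zero at the start; "wrist_torque": the same for the moment, N m; "gripper_width": opening from 0.0 (shut) to 1.0 (fully open); "gripper_force": force on a finger pad.
Only numpy, scipy, OpenCV 4.12 (cv2) and the standard library are available. Lean on these libraries where they do the work, as an engineer would, in place of code of your own. Each camera call takes 0.05 s, during which the arm holds its last target. There are 200 camera calls.

TASK

The modular dental unit on the narrow raised ledge has come apart, and a small metal pot has strayed into it. Stand the pot in the shallow round white dish, slide the dial module along the ledge until it is flush against the control unit, and fetch the button module from the table, stand it on the ledge and butt it flush against the free side of the dial module, so that all three stand upright in one closed row, fronts level and facing the same way as the control unit's front. Leave everything else where it is.

Things in the scene. Friction and masses are not known exactly. Their poses are not given: they have to be found in the camera images.
- ledge: Fixed bare-metal ledge on two feet, 40 mm deep (x), 400 mm long (y), its flat top 60 mm above the table. Origin on the table under its centre; z up, y along its length, -x is its front (robot) side. Place and yaw vary.
- control_unit: Fixed light-grey box standing at one end of the ledge (at either end, y = +135 or -135 mm in the ledge's frame): 54 mm deep (x), 90 mm wide (y, along the ledge), 72 mm high, two metal knobs on its front face (-x), black vent slits on top. Origin: centre of its underside, on the ledge's top; axes parallel to the ledge's. It overhangs the ledge by 7 mm in front and behind.
- end_jar: Fixed glass jar with a steel lid, 60 mm in diameter, 72 mm high, at the other end of the ledge from the control unit (270 mm between centres). Origin: centre of its underside, on the ledge's top. There are 195 mm between it and the control unit for the two modules.
- dial_module: Loose light-grey box with one round black dial (32 mm in diameter, 3 mm high) on top: 54 mm deep (x), 56 mm wide (y), 80 mm high, 0.25 to 0.5 kg. Stands on the ledge between control unit and jar, a little askew, with a gap on both sides. Origin: centre of its underside; z up, front face -x.
- dial_module_front (a point): Centre of the dial module's front face: 27 mm to -x of its origin, 40 mm up.
- button_module: Loose light-grey box with two black bar-shaped buttons (10 by 26 mm, 2.5 mm high, one behind the other) on top: 54 mm deep (x), 46 mm wide (y), 80 mm high, 0.2 to 0.42 kg. Stands upright on the table between robot and ledge, at any of three places among the clutter, yaw up to 1.2 rad either way. Origin: centre of its underside; z up, front face -x.
- button_module_front (a point): Centre of the button module's front face: 27 mm to -x of its origin, 40 mm up.
- bottle: Bystander: loose amber bottle, 54 mm in diameter, 130 mm high, on the table before the ledge. Origin: centre of its underside.
- dish: Loose shallow round white enamel dish, 100 mm in diameter at the rim (92 mm at the foot), 20 mm high, wall and floor 3 mm thick, on the table before the ledge, at any of three places. Origin: centre of its underside.
- bur_pot: Loose upright metal pot, a closed cylinder 26 mm in diameter, 60 mm high, 0.09 kg, standing on the ledge beside the dial module: on some starts between it and the control unit, on others between it and the jar. Origin: centre of its underside.
- tape: Bystander: loose white roll, 44 mm in diameter, 18 mm high, lying flat before the ledge. Origin: centre of its underside.
- tin: Bystander: loose round metal tin, 42 mm in diameter, 28 mm high, before the ledge. Origin: centre of its underside.
- flask: Bystander: loose white jar, 60 mm in diameter, 100 mm high, behind the ledge. Origin: centre of its underside.
- brush: Bystander: loose white brush, 160 mm long, lying behind the ledge. Origin on its underside, its x axis along its length.
Things that resemble listed ones, but are neither listed nor needed, are in the scene too. Leave any green or pink look-alike of the bur_pot alone.

How it is judged:
At the end, for the whole second after the job is handed in: Pot upright in the dish; both modules upright (0.05 rad), at rest on the ledge top, turned like the control unit (0.07 rad, fronts the same way), fronts level with its front (5 mm); gaps between control unit and dial module, and dial and button module, each under 3 mm (x of dial_module in the frame of control_unit between -0.005 and 0.005 m and z of dial_module in the frame of ledge between 0.056 and 0.064 m and angle between each of dial_module, button_module's own z axis and vertical below 0.05 rad and angle between the x axis of each of dial_module, button_module and the x axis of control_unit, either way round below 0.07 rad and x of each of dial_module_front, button_module_front in the frame of control_unit below -0.015 m and linear speed of each of dial_module, button_module, bur_pot below 0.01 m/s and angular speed of each of dial_module, button_module below 0.1 rad/s and x of button_module in the frame of control_unit between -0.005 and 0.005 m and z of button_module in the frame of ledge between 0.056 and 0.064 m and horizontal distance between dial_module and control_unit below 0.076 m and horizontal distance between button_module and dial_module below 0.054 m and horizontal distance between bur_pot and dish below 0.035 m and height (world z) of bur_pot below 0.012 m and angle between bur_pot's own z axis and vertical below 0.15 rad); the robot touches nothing.
It fails at once if the bottle, dish, roll, tin, white jar or brush is moved by more than 25 mm (distance of any of bottle, dish, tape, tin, flask, brush from where it was at the start of the episode above 0.025 m).
It fails at once if the bottle, dish, tin or white jar is tipped over (angle between any of bottle, dish, tin, flask's own z axis and vertical above 0.5 rad).
It also fails if it takes over 67 s, if anything falls off the work surface, if the arm or the gripper's body presses on something with over 40 N, if the wrist force passes 120 N, or if a joint passes its speed limit or range.

## Working session

There is one attempt and no reset: what is moved stays moved. The work goes in short steps, Python scripts to look and compute and a shell command to move; the robot and the scene stay as the last step left them, time stands still between calls to the robot, and variables do not carry over. Pictures are saved under pics/ and viewed, at most 14 in all, crops included, and the job is handed in when it is done.

```bash
ls; mkdir -p pics; cat > h.py <<'E'
import numpy as np, cv2
from scipy.spatial.transform import Rotation as R
from station import ctrl, capture, camera_info, job
def cam(name):
    i=camera_info(name); K=np.array(i["K"])
    if "rvec" in i:
        Rm=cv2.Rodrigues(np.array(i["rvec"],float))[0]; t=np.array(i["tvec"],float).ravel()
        return K,Rm.T,-Rm.T@t
    s=ctrl.sense(); H=np.array(i["hand_eye"]); Rt=R.from_quat(s["tcp_rot"]).as_matrix()
    return K,Rt@H[:3,:3],Rt@H[:3,3]+np.array(s["ee_pos"])
def shot(name,f):
    c=cam(name); p,d=capture(name); cv2.imwrite(f"pics/{f}.png",p[:,:,::-1]); np.savez(f"pics/{f}.npz",p=p,d=d,K=c[0],R=c[1],o=c[2]); return p,d,c
def load(f):
    z=np.load(f"pics/{f}.npz"); return z["p"],z["d"],(z["K"],z["R"],z["o"])
def cloud(d,c):
    K,Rm,o=c; v,u=np.mgrid[:d.shape[0],:d.shape[1]]
    P=np.stack([(u-K[0,2])/K[0,0]*d,(v-K[1,2])/K[1,1]*d,d],-1)@Rm.T+o
    P[d<=0]=np.nan; return P
def onplane(uv,z,c):
    K,Rm,o=c; r=Rm@np.array([(uv[0]-K[0,2])/K[0,0],(uv[1]-K[1,2])/K[1,1],1]); return o+r*(z-o[2])/r[2]
def rows(dpos,yaw_deg=0):
    s=ctrl.sense(); Rt=R.from_quat(s["tcp_rot"]).as_matrix()
    print("tool shift units",np.round(Rt.T@np.array(dpos)/.06,3))
E
python3 - <<'E'
from h import *
s=ctrl.sense(); print(s["t"],np.round(s["ee_pos"],4),np.round(R.from_quat(s["tcp_rot"]).as_matrix(),3).tolist(),s["contact_force"])
ims=[]
for n in ("scene","side"):
    p,d,c=shot(n,n+"0"); print(n,np.round(c[2],3),np.round(c[1][:,2],2)); ims.append(p)
p,d,c=shot("wrist","wrist0"); print(c[2])
cv2.imwrite("pics/a.png",cv2.resize(ims[0],(800,600),interpolation=cv2.INTER_CUBIC)[:,:,::-1])
cv2.imwrite("pics/b.png",cv2.resize(ims[1],(800,600),interpolation=cv2.INTER_CUBIC)[:,:,::-1])
E
```

```text
pics
0.0 [0.1439 0.5306 0.2039] [[-0.965, 0.262, -0.0], [0.262, 0.965, -0.001], [0.0, -0.001, -1.0]] [ 0.29987292  0.5152374  -0.73078929]
scene [ 1.525 -0.343  0.728] [-0.77  0.3  -0.56]
side [ 0.383 -0.624  0.77 ] [ 0.23  0.67 -0.71]
[0.06285652 0.55504499 0.37404776]
```

View pics/a.png

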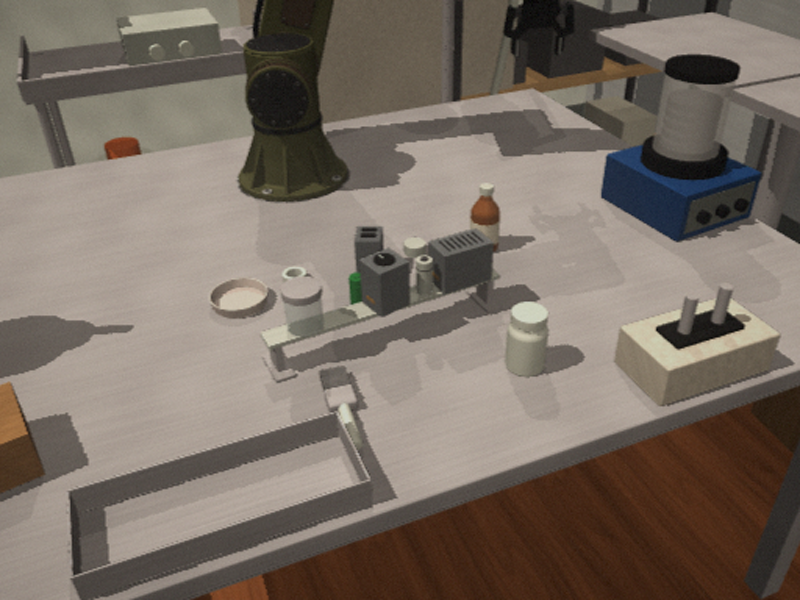

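View pics/b.png

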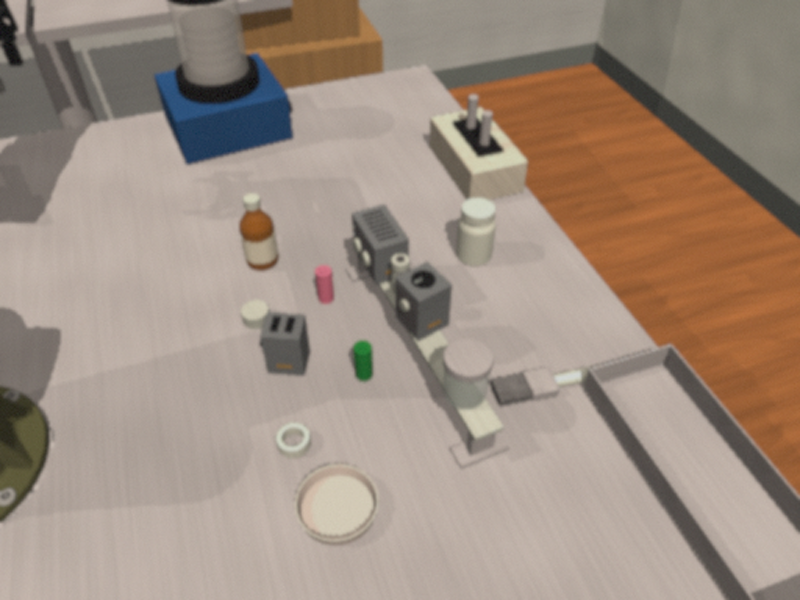

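The scene picture shows, at 800x600: the control unit at (462,260), pot (425,275), dial module (385,280), jar (303,305), button module (370,245) and dish (240,298). The side picture shows a green look-alike at (363,360) and a pink one at (325,284).

```bash
cat > top.py <<'E'
from h import *
def topmap(fs,x0,x1,y0,y1,zmin=-.01,mm=1.0):
    # image: up = +x, left = +y
    H,W=int((x1-x0)/mm*1000),int((y1-y0)/mm*1000); im=np.zeros((H,W,3),np.uint8); zb=np.full((H,W),-9.)
    for f in fs:
        p,d,c=load(f); P=cloud(d,c).reshape(-1,3); C=p.reshape(-1,3)
        ok=np.isfinite(P[:,0])&(P[:,2]>zmin)&(P[:,0]>x0)&(P[:,0]<x1)&(P[:,1]>y0)&(P[:,1]<y1); P=P[ok];C=C[ok]
        for q,k in zip(P,C):
            i=int((x1-q[0])/mm*1000);j=int((y1-q[1])/mm*1000)
            a,b=slice(max(i-1,0),i+2),slice(max(j-1,0),j+2)
            m=zb[a,b]<q[2]; zb[a,b][m]=q[2]; im[a,b][m]=k
    return im,zb
E
python3 - <<'E'
from top import *
im,zb=topmap(["side0","scene0"],.25,.80,-.35,.40)
for k in range(0,750,50): cv2.putText(im,f"{.4-k/1000:.2f}",(k,8),0,.28,(255,255,0)); im[::4,k]=(255,255,0)
for k in range(0,550,50): cv2.putText(im,f"{.8-k/1000:.2f}",(0,k+4),0,.28,(255,255,0)); im[k,::4]=(255,255,0)
cv2.imwrite("pics/top.png",im[:,:,::-1])
# tops by height bands
for f in ("side0","scene0"):
    p,d,c=load(f); P=cloud(d,c).reshape(-1,3); P=P[np.isfinite(P[:,0])]
    P=P[(P[:,0]>.25)&(P[:,0]<.8)&(abs(P[:,1])<.4)]
    print(f,"table z",np.median(P[(abs(P[:,2])<.01)][:,2]))
    for lo,hi in ((.075,.09),(.054,.066),(.114,.124),(.126,.139),(.137,.148)):
        m=np.zeros((550,800),np.uint8); q=P[(P[:,2]>lo)&(P[:,2]<hi)]
        m[((.8-q[:,0])*1000).astype(int).clip(0,549),((.4-q[:,1])*1000).astype(int).clip(0,799)]=255
        m=cv2.morphologyEx(m,cv2.MORPH_CLOSE,np.ones((7,7)))
        n,l,st,ce=cv2.connectedComponentsWithStats(m)
        for k in range(1,n):
            if st[k,4]>250:
                r=cv2.minAreaRect(np.argwhere(l==k)[:,::-1].astype(np.float32)); sel=l[((.8-q[:,0])*1000).astype(int).clip(0,549),((.4-q[:,1])*1000).astype(int).clip(0,799)]==k
                print((lo,hi),"xy",round(.8-r[0][1]/1000,4),round(.4-r[0][0]/1000,4),"size",np.round(r[1]),"ang",round(r[2],1),"z",round(np.median(q[sel][:,2]),4),sel.sum())
E
```

```text
side0 table z -0.00012059903400429839
(0.075, 0.09) xy 0.7782 0.131 size [17. 48.] ang 44.1 z 0.0803 92
(0.075, 0.09) xy 0.4571 0.2381 size [36. 53.] ang 2.6 z 0.0833 155
(0.075, 0.09) xy 0.4492 0.0222 size [48. 54.] ang 25.8 z 0.08 440
(0.054, 0.066) xy 0.6181 -0.0731 size [102.  62.] ang 21.6 z 0.0598 431
(0.054, 0.066) xy 0.6428 -0.1901 size [44. 53.] ang 86.3 z 0.0597 453
(0.054, 0.066) xy 0.61 0.0485 size [57. 26.] ang 0.0 z 0.0598 117
(0.054, 0.066) xy 0.5428 -0.0353 size [24. 24.] ang 18.4 z 0.0598 107
(0.054, 0.066) xy 0.5329 0.1292 size [25. 24.] ang 49.4 z 0.0596 79
(0.114, 0.124) xy 0.6266 -0.0357 size [38. 74.] ang 27.6 z 0.1187 129
(0.114, 0.124) xy 0.628 0.051 size [24. 24.] ang 90.0 z 0.1197 90
(0.126, 0.139) xy 0.641 -0.1515 size [59. 59.] ang 45.0 z 0.1317 656
(0.126, 0.139) xy 0.6251 -0.033 size [41. 74.] ang 34.2 z 0.135 218
(0.126, 0.139) xy 0.6199 0.1176 size [55. 92.] ang 85.9 z 0.1315 651
(0.126, 0.139) xy 0.4588 0.2487 size [24. 23.] ang 33.7 z 0.1291 63
(0.137, 0.148) xy 0.6352 -0.0189 size [55. 58.] ang 76.0 z 0.1402 505
scene0 table z 0.0006445414637876179

[... 469 characters left out ...]
 0.0602 250
(0.054, 0.066) xy 0.6328 0.0903 size [143.  42.] ang 3.2 z 0.0607 221
(0.054, 0.066) xy 0.5429 -0.038 size [16. 27.] ang 18.4 z 0.0608 45
(0.054, 0.066) xy 0.4747 0.2379 size [53. 23.] ang 33.4 z 0.0599 72
(0.114, 0.124) xy 0.6426 0.108 size [100.  43.] ang 23.9 z 0.1194 141
(0.114, 0.124) xy 0.6298 0.0506 size [22. 26.] ang 26.6 z 0.1204 65
(0.126, 0.139) xy 0.6448 -0.1521 size [57. 59.] ang 15.9 z 0.1322 353
(0.126, 0.139) xy 0.6385 -0.0199 size [56. 56.] ang 75.5 z 0.1329 155
(0.126, 0.139) xy 0.6221 0.1169 size [58. 91.] ang 84.3 z 0.1322 477
(0.126, 0.139) xy 0.4594 0.2483 size [23. 28.] ang 59.0 z 0.13 38
(0.137, 0.148) xy 0.6375 -0.0195 size [58. 59.] ang 77.8 z 0.1409 309
```

View pics/top.png

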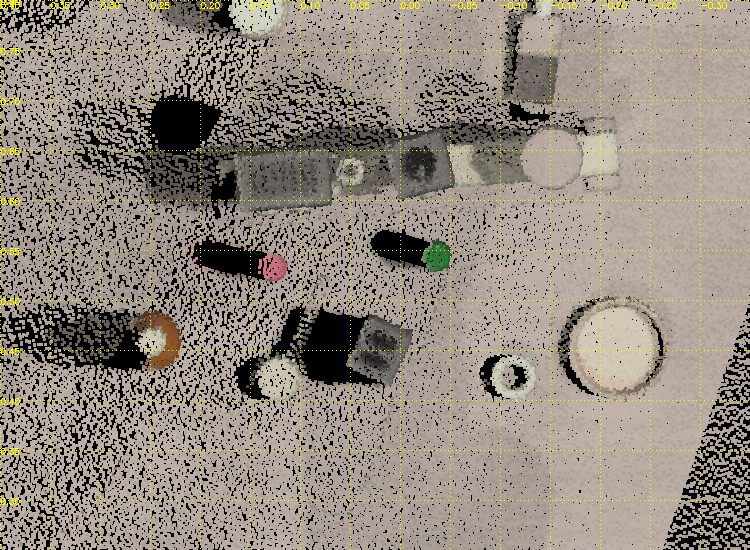

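The top map gives the ledge yaw as about 4.7°, the pot at (0.629,0.051), the dial at (0.637,-0.019) with yaw about 13°, the button module at (0.45,0.021) with yaw about -25°, and the dish at (0.455,-0.21). I'll move above the gap.

```bash
cat >> h.py <<'E'
def plan(xyz,yaw):
    """remaining shift/turn to TCP xyz, tool pointing down, tool y at yaw deg"""
    s=ctrl.sense(); Rt=R.from_quat(s["tcp_rot"]); a=np.radians(yaw)
    T=np.array([[-np.sin(a),np.cos(a),0],[np.cos(a),np.sin(a),0],[0,0,-1.]])
    T=np.array([[-np.sin(a),np.cos(a),0],[np.cos(a),np.sin(a),0],[0,0,-1.]]).T
    if np.linalg.det(T)<0: T[:,0]*=-1
    e=Rt.inv().apply(np.array(xyz)-s["ee_pos"])/.06; r=(Rt.inv()*R.from_matrix(T)).as_rotvec(degrees=True)/6
    print("t",round(s["t"],2),"at",np.round(s["ee_pos"],4),"w",round(s["gripper_width"],3),"F",np.round(s["contact_force"],1),"shift",np.round(e,3),"turn",np.round(r,2))
E
python3 -m handwheel '[[0.3,-10.27,-6.9,-0.5,0,0,11.68],[0.3,-10.27,-6.9,-0.5,0,0,11.68],[0.3,-10.27,-6.9,-0.5,0,0,11.68],[0.3,-10.27,-6.9,-0.5,0,0,11.68],[0.3,-10.27,-6.9,-0.5,0,0,11.68],[0.3,-10.27,-6.9,-0.5,0,0,11.68],[0.3,-10.27,-6.9,-0.5,0,0,11.68],[0.3,-10.27,-6.9,-0.5,0,0,11.68]]' 40
python3 -c "
from h import *
plan([.63,-.03,.234],4.7)"
```

```text
t: 1.15
ee_pos: [0.4723, 0.1516, 0.2248]
tcp_rot: [0.678, 0.735, 0.0, 0.0]
contact_force: [0.5, 1.4, -1.1]
gripper_width: 0.652
gripper_force: 0.0
t 1.15 at [0.4723 0.1516 0.2248] w 0.652 F [ 0.5  1.4 -1.1] shift [-3.229  2.375 -0.154] turn [ 0.   -0.   -0.01]
```

```bash
python3 -m handwheel '[[0.3,-3.23,2.37,-0.15,0,0,0],[0.3,-3.23,2.37,-0.15,0,0,0],[0.3,-3.23,2.37,-0.15,0,0,0],[0.3,-3.23,2.37,-0.15,0,0,0],[0.3,-3.23,2.37,-0.15,0,0,0],[0.3,-3.23,2.37,-0.15,0,0,0]]' >/dev/null
python3 - <<'E'
from h import *
plan([.63,-.03,.234],4.7)
p,d,c=shot("wrist","w1"); print(c[2])
cv2.imwrite("pics/w1b.png",cv2.resize(p,(800,600),interpolation=cv2.INTER_CUBIC)[:,:,::-1])
P=cloud(d,c).reshape(-1,3); P=P[np.isfinite(P[:,0])]
for lo,hi in ((.115,.125),(.127,.136),(.1375,.147)):
    q=P[(P[:,2]>lo)&(P[:,2]<hi)]; I=((.8-q[:,0])*1000).astype(int).clip(0,549);J=((.4-q[:,1])*1000).astype(int).clip(0,799)
    m=np.zeros((550,800),np.uint8); m[I,J]=255; m=cv2.morphologyEx(m,cv2.MORPH_CLOSE,np.ones((5,5)))
    n,l,st,ce=cv2.connectedComponentsWithStats(m)
    for k in range(1,n):
        if st[k,4]>250:
            s=l[I,J]==k; r=cv2.minAreaRect((q[s][:,:2]*1000).astype(np.float32)); print((lo,hi),np.round(r[0],1),np.round(r[1],1),round(r[2],1),"z",np.median(q[s][:,2]).round(4))
E
```

```text
t 1.9 at [ 0.6286 -0.0276  0.2332] w 0.648 F [0.1 1.1 0.2] shift [-0.041  0.019 -0.014] turn [-0.01 -0.    0.01]
[0.62107124 0.05765493 0.40328187]
(0.115, 0.125) [628.   52.7] [24.9 24.4] 4.3 z 0.121
(0.127, 0.136) [ 641.1 -149.1] [59.6 58.8] 66.7 z 0.1329
(0.127, 0.136) [622.1  93.8] [54.6 38.2] 4.8 z 0.1328
(0.1375, 0.147) [634.9 -16.6] [54.1 56.3] 14.7 z 0.1411
```

View pics/w1b.png

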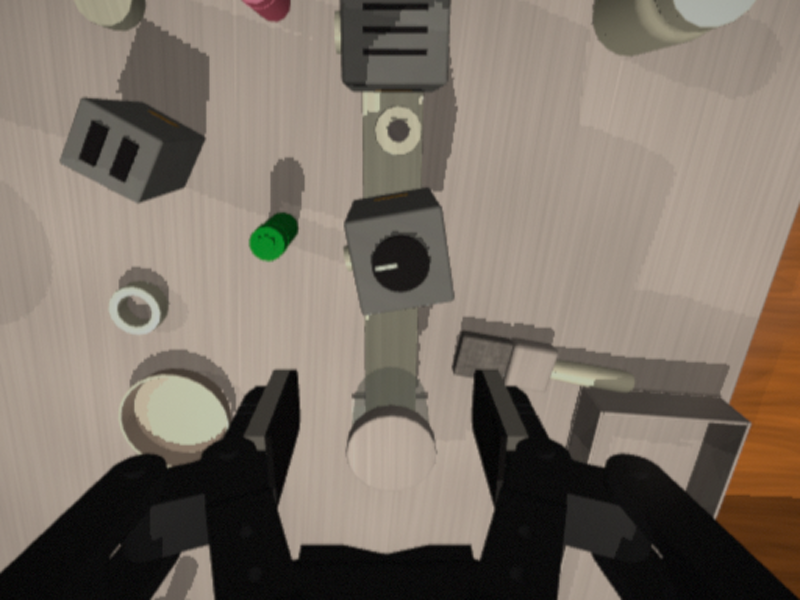

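The wrist view shows the pot ring at (398,130), dial module top at (400,262), control unit edge at row 88, button module at (130,150) and dish at (178,412). Next I'll grasp the pot.

```bash
python3 -m handwheel '[[0.3,1.32,0.1,0,0,0,0],[0.3,1.32,0.1,0.5,0,0,0],[0.3,1.32,0.1,1.3,0,0,0],[0.3,1.32,0.1,2,0,0,0],[0.3,1.32,0.1,2.45,0,0,0],[0.3,1.32,0.1,2.45,0,0,0],[-0.7,1.32,0.1,2.45,0,0,0],[-0.7,1.32,0.1,2.45,0,0,0]]' 40
python3 -m handwheel '[[-0.7,0,0,0,0,0,0],[-0.7,0,0,0,0,0,0],[-0.7,0,0,0,0,0,0]]' 40
python3 -c "
from h import *
plan([.6285,.052,.086],4.7)"
```

```text
t: 2.95
ee_pos: [0.6292, 0.0517, 0.0888]
tcp_rot: [0.677, 0.736, 0.001, 0.001]
contact_force: [-2.0, -0.3, 6.8]
gripper_width: 0.269
gripper_force: 38.9
t: 3.32
ee_pos: [0.6292, 0.0516, 0.0888]
tcp_rot: [0.677, 0.736, 0.001, 0.001]
contact_force: [-1.5, 0.1, 6.3]
gripper_width: 0.266
gripper_force: 38.9
t 3.33 at [0.6292 0.0516 0.0888] w 0.266 F [-1.5  0.1  6.3] shift [ 0.007 -0.011  0.047] turn [0.03 0.   0.01]
```

```bash
python3 -m handwheel '[[-0.7,0,0,-1,0,0,0],[-0.7,0,0,-2,0,0,0],[-0.7,0,0,-2,0,0,0]]'
python3 - <<'E'
from h import *
for f in ("side0","scene0","w1"):
    p,d,c=load(f); P=cloud(d,c).reshape(-1,3); q=P[(P[:,2]>.016)&(P[:,2]<.024)&(np.hypot(P[:,0]-.455,P[:,1]+.21)<.06)]
    A=np.c_[2*q[:,:2],np.ones(len(q))]; s=np.linalg.lstsq(A,(q[:,:2]**2).sum(1),rcond=None)[0]
    print(f,len(q),s[:2].round(4),np.sqrt(s[2]+s[0]**2+s[1]**2).round(4))
plan([.453,-.209,.2],4.7)
E
```

```text
t: 3.7
ee_pos: [0.6302, 0.0516, 0.2132]
tcp_rot: [0.677, 0.736, 0.004, 0.004]
contact_force: [-0.5, -1.0, -1.4]
gripper_width: 0.267
gripper_force: 39.4
side0 328 [ 0.4506 -0.2198] 0.0478
scene0 167 [ 0.4521 -0.2202] 0.0477
w1 477 [ 0.451  -0.2167] 0.0476
t 3.7 at [0.6302 0.0516 0.2132] w 0.267 F [-0.5 -1.  -1.4] shift [-4.083 -3.306  0.189] turn [0.1  0.01 0.01]
```

```bash
python3 -m handwheel '[[-0.7,-4.25,-3.34,0,0.1,0,0],[-0.7,-4.25,-3.34,0,0.1,0,0],[-0.7,-4.25,-3.34,0,0.1,0,0],[-0.7,-4.25,-3.34,0,0.1,0,0],[-0.7,-4.25,-3.34,0,0.1,0,0],[-0.7,-4.25,-3.34,0.3,0.1,0,0],[-0.7,-4.25,-3.34,1.2,0.1,0,0],[-0.7,-4.25,-3.34,2.0,0.1,0,0]]'
python3 -m handwheel '[[-0.7,0,0,0.4,0,0,0],[-0.7,0,0,0.7,0,0,0],[-0.7,0,0,0.7,0,0,0]]'
python3 - <<'E'
from h import *
plan([.451,-.219,.034],4.7); shot("side","s2")
p,d,c=load("s2"); cv2.imwrite("pics/s2c.png",cv2.resize(p[250:384,130:300],None,fx=4,fy=4,interpolation=cv2.INTER_CUBIC)[:,:,::-1])
E
```

```text
t: 4.7
ee_pos: [0.4493, -0.2193, 0.0852]
tcp_rot: [0.677, 0.736, -0.004, -0.003]
contact_force: [0.4, -0.3, -1.2]
gripper_width: 0.265
gripper_force: 39.5
t: 5.08
ee_pos: [0.4486, -0.2189, 0.0437]
tcp_rot: [0.677, 0.736, -0.004, -0.005]
contact_force: [-0.7, 0.6, -0.8]
gripper_width: 0.267
gripper_force: 39.5
t 5.08 at [ 0.4486 -0.2189  0.0437] w 0.267 F [-0.7  0.6 -0.8] shift [-0.006  0.041  0.161] turn [-0.12 -0.01  0.01]
```

View pics/s2c.png

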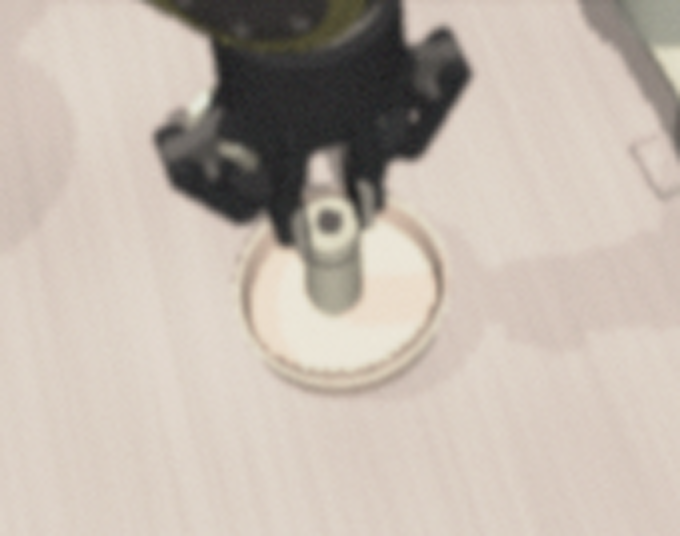

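The crop shows the pot upright and hanging over the dish centre. I'll lower it and let go.

```bash
python3 -m handwheel '[[-0.7,0,0,0.14,0,0,0],[-0.7,0,0,0.18,0,0,0],[-0.7,0,0,0.18,0,0,0]]'
python3 -c "
from h import *
plan([.451,-.219,.034],4.7)"
```

```text
t: 5.5
ee_pos: [0.4493, -0.2193, 0.0339]
tcp_rot: [0.677, 0.736, -0.004, -0.004]
contact_force: [-0.3, -0.1, 0.2]
gripper_width: 0.269
gripper_force: 39.5
t 5.5 at [ 0.4493 -0.2193  0.0339] w 0.269 F [-0.3 -0.1  0.2] shift [ 0.003  0.029 -0.001] turn [-0.1   0.    0.01]
```

```bash
python3 -m handwheel '[[-0.7,0,0,0.03,0,0,0],[-0.7,0,0,0.06,0,0,0],[-0.7,0,0,0.06,0,0,0]]'

```

```text
t: 5.88
ee_pos: [0.45, -0.2199, 0.0317]
tcp_rot: [0.677, 0.736, -0.004, -0.002]
contact_force: [-4.4, 0.2, 16.5]
gripper_width: 0.266
gripper_force: 41.4
```

```bash
python3 -m handwheel '[[0.2,0,0,0,0,0,0],[0.2,0,0,0,0,0,0],[0.2,0,0,0,0,0,0],[0.2,0,0,-1,0,0,0],[0.2,0,0,-2,0,0,0],[1,0,0,-3.2,0,0,0],[1,0,0,-3.2,0,0,0]]'
python3 - <<'E'
from h import *
plan([.635,-.0175,.215],14); p,d,c=shot("side","s3")
cv2.imwrite("pics/s3c.png",cv2.resize(p[250:384,130:300],None,fx=3,fy=3,interpolation=cv2.INTER_CUBIC)[:,:,::-1])
P=cloud(d,c).reshape(-1,3); q=P[(np.hypot(P[:,0]-.45,P[:,1]+.22)<.04)&(P[:,2]>.058)&(P[:,2]<.07)]
print(len(q),(q.min(0)+q.max(0))/2, q[:,2].min(),q[:,2].max())
E
```

```text
t: 6.75
ee_pos: [0.4524, -0.2198, 0.2264]
tcp_rot: [0.677, 0.736, -0.003, -0.0]
contact_force: [1.1, 0.3, -1.1]
gripper_width: 0.983
gripper_force: 0.0
t 6.75 at [ 0.4524 -0.2198  0.2264] w 0.983 F [ 1.1  0.3 -1.1] shift [3.108 3.313 0.162] turn [-0.05  0.03 -1.54]
162 [ 0.44828676 -0.22110692  0.06313637] 0.05804638271185092 0.06822635720307435
```

```bash
python3 -m handwheel '[[1,3.11,3.31,0,-0.05,0,-1.54],[1,3.11,3.31,0,-0.05,0,-1.54],[1,3.11,3.31,0,-0.05,0,-1.54],[1,3.11,3.31,0,-0.05,0,-1.54],[1,3.11,3.31,0,-0.05,0,-1.54],[1,3.11,3.31,0,-0.05,0,-1.54],[1,3.11,3.31,0,-0.05,0,-1.54]]' >/dev/null
python3 -c "
from h import *
plan([.635,-.0175,.083],14)"
```

```text
t 7.67 at [ 0.6331 -0.0174  0.2189] w 1.0 F [-0.3 -0.3  0.6] shift [-0.014  0.046  2.265] turn [-0.07 -0.02 -0.01]
```

```bash
python3 - <<'E'
from h import *
def knob(f,cx,cy,yaw,z0,z1):
    p,d,c=load(f); P=cloud(d,c).reshape(-1,3); a=np.radians(yaw)
    x=(P[:,0]-cx)*np.cos(a)+(P[:,1]-cy)*np.sin(a); y=-(P[:,0]-cx)*np.sin(a)+(P[:,1]-cy)*np.cos(a)
    m=(x<-.0265)&(x>-.045)&(abs(y)<.025)&(P[:,2]>z0)&(P[:,2]<z1)
    print(f,m.sum()); print(np.c_[x,y,P[:,2]][m][::max(1,m.sum()//18)].round(3).tolist())
knob("side0",.636,-.0185,13.5,.075,.14)
knob("w1",.635,-.0166,13.5,.075,.14)
knob("side0",.450,.021,-25,.01,.08)
E
```

```text
side0 307
[[-0.028, 0.024, 0.136], [-0.028, 0.021, 0.127], [-0.029, 0.005, 0.135], [-0.028, 0.002, 0.131], [-0.029, 0.016, 0.114], [-0.028, -0.001, 0.124], [-0.027, -0.015, 0.133], [-0.028, 0.024, 0.094], [-0.034, 0.005, 0.111], [-0.033, -0.006, 0.117], [-0.027, -0.008, 0.112], [-0.028, -0.023, 0.123], [-0.028, 0.017, 0.083], [-0.028, -0.001, 0.095], [-0.028, -0.02, 0.108], [-0.028, -0.006, 0.09], [-0.028, -0.006, 0.084], [-0.028, -0.02, 0.091], [-0.028, -0.024, 0.076]]
w1 80
[[-0.027, 0.025, 0.14], [-0.027, 0.019, 0.139], [-0.031, 0.007, 0.111], [-0.027, 0.013, 0.14], [-0.027, 0.012, 0.14], [-0.027, 0.011, 0.139], [-0.033, 0.004, 0.117], [-0.033, 0.004, 0.118], [-0.027, 0.008, 0.139], [-0.03, 0.002, 0.118], [-0.03, 0.001, 0.118], [-0.03, 0.001, 0.119], [-0.031, -0.0, 0.119], [-0.031, -0.001, 0.12], [-0.031, -0.003, 0.118], [-0.031, -0.003, 0.119], [-0.031, -0.005, 0.117], [-0.032, -0.006, 0.117], [-0.032, -0.007, 0.116], [-0.027, -0.007, 0.14]]
side0 26
[[-0.027, 0.012, 0.08], [-0.027, 0.01, 0.079], [-0.028, 0.004, 0.079], [-0.027, 0.001, 0.08], [-0.028, -0.002, 0.08], [-0.027, -0.001, 0.078], [-0.028, -0.005, 0.08], [-0.028, -0.013, 0.079], [-0.028, -0.022, 0.08], [-0.027, -0.022, 0.073], [-0.028, -0.021, 0.068], [-0.034, -0.012, 0.054], [-0.028, -0.021, 0.066], [-0.034, -0.014, 0.054], [-0.029, -0.021, 0.062], [-0.034, -0.015, 0.051], [-0.032, -0.015, 0.051], [-0.027, -0.022, 0.058], [-0.027, -0.022, 0.054], [-0.028, -0.021, 0.049], [-0.028, -0.022, 0.047], [-0.027, -0.022, 0.041], [-0.028, -0.022, 0.034], [-0.027, -0.023, 0.025], [-0.028, -0.022, 0.02], [-0.028, -0.021, 0.016]]
```

The dial has a 6 mm knob at the middle of its front, so I'll grip off-centre, 19 mm towards the jar side.

```bash
python3 -m handwheel '[[1,-0.33,0.03,0.4,-0.07,0,0],[1,-0.33,0.03,1.2,-0.07,0,0],[1,-0.33,0.03,2,-0.07,0,0],[1,-0.33,0.03,2.38,-0.07,0,0],[1,-0.33,0.03,2.38,-0.07,0,0]]' 30
python3 -m handwheel '[[0,0,0,0,0,0,0],[0,0,0,0,0,0,0],[0,0,0,0,0,0,0],[0,0,0,0,0,0,0],[0,0,0,0,0,0,0]]' 30
python3 - <<'E'
from h import *
plan([.635,-.0175,.083],4.7)
p,d,c=shot("wrist","w4"); cv2.imwrite("pics/w4b.png",p[:,:,::-1])
from scipy.spatial import ConvexHull
P=cloud(d,c).reshape(-1,3); P=P[np.isfinite(P[:,0])]
for lo,hi in ((.127,.136),(.1375,.147)):
    q=P[(P[:,2]>lo)&(P[:,2]<hi)&(P[:,0]<.68)&(P[:,0]>.58)&(P[:,1]>-.05)]
    print(lo,len(q),cv2.minAreaRect((q[:,:2]*1000).astype(np.float32)) if len(q) else "")
E
```

```text
t: 8.3
ee_pos: [0.6381, -0.0365, 0.0757]
tcp_rot: [0.616, 0.788, 0.0, -0.001]
contact_force: [0.5, 0.8, 1.0]
gripper_width: 1.001
gripper_force: 0.0
t: 8.93
ee_pos: [0.6402, -0.0359, 0.0791]
tcp_rot: [0.616, 0.788, 0.002, 0.001]
contact_force: [-0.8, -2.0, 7.1]
gripper_width: 0.628
gripper_force: 32.0
t 8.93 at [ 0.6402 -0.0359  0.0791] w 0.628 F [-0.8 -2.   7.1] shift [ 0.318 -0.009 -0.066] turn [ 0.04 -0.    1.55]
0.127 1800 ((625.1090087890625, 21.623153686523438), (80.96456146240234, 101.90902709960938), 14.06537914276123)
0.1375 18265 ((634.8363037109375, -15.985633850097656), (80.96700286865234, 57.46696472167969), 12.726059913635254)
```

View pics/w4b.png

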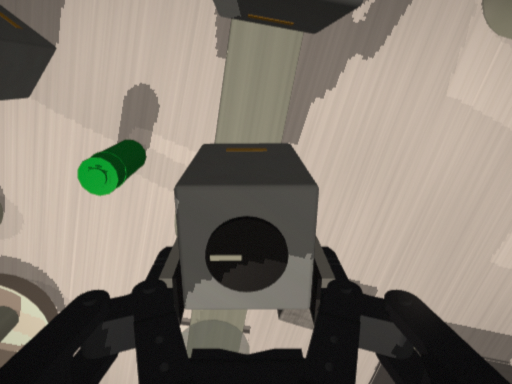

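The module is gripped square to the tool. I'll turn it and slide it most of the way.

```bash
python3 -m handwheel '[[0,0.1,0.005,0,0,0,0.25],[0,0.22,0.01,0,0,0,0.5],[0,0.34,0.02,0,0,0,0.75],[0,0.46,0.02,0,0,0,1.0],[0,0.58,0.03,0,0,0,1.3],[0,0.7,0.035,0,0,0,1.57],[0,0.78,0.04,0,0,0,1.57],[0,0.78,0.04,0,0,0,1.57]]' 30
python3 - <<'E'
from h import *
plan([.6274,.0264,.079],4.6)
p,d,c=shot("wrist","w5"); cv2.imwrite("pics/w5b.png",cv2.resize(p[:300,100:420],None,fx=2,fy=2,interpolation=cv2.INTER_CUBIC)[:,:,::-1])
E
```

```text
t: 9.98
ee_pos: [0.6313, 0.0104, 0.079]
tcp_rot: [0.678, 0.735, 0.002, 0.001]
contact_force: [0.5, -0.8, 5.6]
gripper_width: 0.63
gripper_force: 32.7
t 9.97 at [0.6313 0.0104 0.079 ] w 0.63 F [ 0.5 -0.8  5.6] shift [ 0.272 -0.044  0.001] turn [ 0.05 -0.01 -0.  ]
```

View pics/w5b.png

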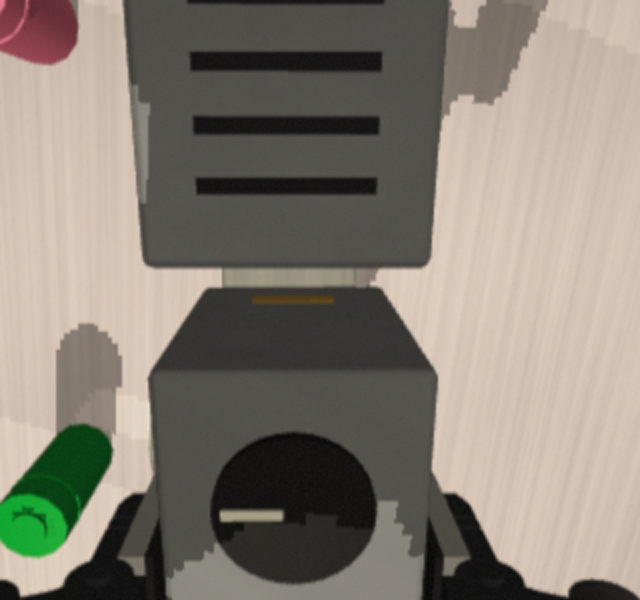

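```bash
python3 - <<'E'
from h import *
p,d,c=load("w5"); a=np.radians(4.6)
f=lambda u,v:(100+u/2,v/2)
fr=lambda w:(w[0]*np.cos(a)+w[1]*np.sin(a),-w[0]*np.sin(a)+w[1]*np.cos(a))
for n,u,v,z in (("cL",145,266,.132),("cR",432,266,.132),("dL",151,371,.140),("dR",436,371,.140)):
    w=onplane(f(u,v),z,c); print(n,np.round(w,4),"ledge frame",np.round(fr(w),4))
print(c[2],[np.nanmedian(cloud(d,c)[int(v/2)-6:int(v/2)-3,int(100+u/2)-3:int(100+u/2)+3,2]) for u,v in ((290,260),(290,400))])
E
```

```text
cL [0.5977 0.0736 0.132 ] ledge frame [0.6017 0.0254]
cR [0.6509 0.0778 0.132 ] ledge frame [0.6551 0.0253]
dL [0.6006 0.0559 0.14  ] ledge frame [0.6032 0.0075]
dR [0.6527 0.06   0.14  ] ledge frame [0.6554 0.0074]
[0.62301207 0.09550732 0.24918083] [np.float64(0.1325024288596428), np.float64(0.14058107875160888)]
```

Edges are parallel, with an 18 mm gap and a 1 mm depth offset. I'll close the gap gently.

```bash
python3 -m handwheel '[[0,0.12,-0.015,0,0,0,0],[0,0.22,-0.015,0,0,0,0],[0,0.28,-0.015,0,0,0,0],[0,0.31,-0.015,0,0,0,0],[0,0.34,-0.015,0,0,0,0],[0,0.34,-0.015,0,0,0,0]]' 30
python3 - <<'E'
from h import *
plan([.6274,.0264,.079],4.6)
E
```

```text
t: 10.78
ee_pos: [0.629, 0.0272, 0.0792]
tcp_rot: [0.679, 0.734, 0.001, 0.003]
contact_force: [-0.5, -23.0, 6.4]
gripper_width: 0.625
gripper_force: 33.4
t 10.78 at [0.629  0.0272 0.0792] w 0.625 F [ -0.5 -23.    6.4] shift [-0.012 -0.027  0.003] turn [ 0.04  0.03 -0.02]
```

```bash
python3 -m handwheel '[[1,0,0,0,0,0,0],[1,0,0,0,0,0,0],[1,0,0,0,0,0,0],[1,0,0,-1,0,0,0],[1,0,0,-2,0,0,0],[1,-1.4,-0.5,-2.5,0,0,0],[1,-1.4,-0.5,-2.5,0,0,0],[1,-1.4,-0.5,-2.5,0,0,0]]'
python3 - <<'E'
from h import *
p,d,c=shot("wrist","w6"); cv2.imwrite("pics/w6b.png",cv2.resize(p,(800,600),interpolation=cv2.INTER_CUBIC)[:,:,::-1])
plan([.45,.02,.18],-25)
E
```

```text
t: 11.78
ee_pos: [0.6044, -0.0572, 0.2283]
tcp_rot: [0.679, 0.734, 0.002, 0.001]
contact_force: [-0.7, -0.4, -0.1]
gripper_width: 0.996
gripper_force: 0.0
t 11.82 at [ 0.6045 -0.056   0.2275] w 1.002 F [0.6 0.8 0.5] shift [ 1.463 -2.469  0.788] turn [ 0.02 -0.02  4.92]
```

View pics/w6b.png

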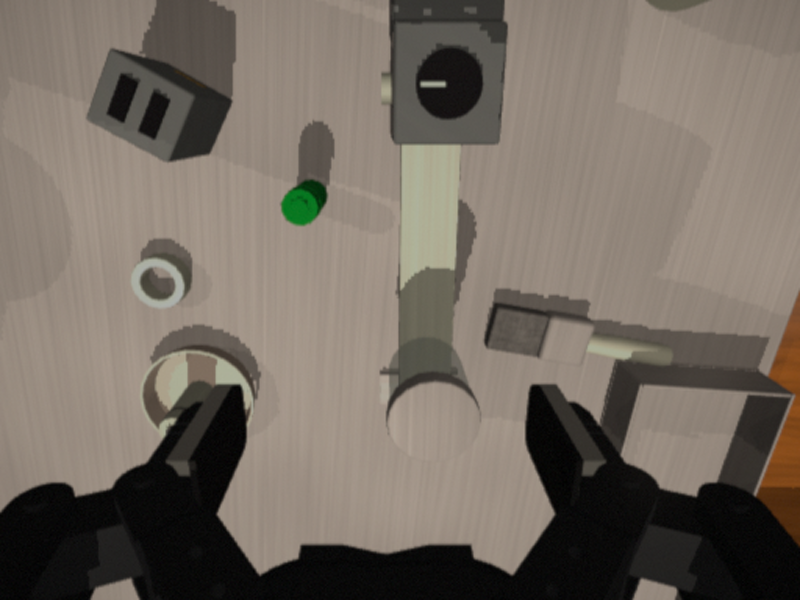

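Dial module stands flush under the control unit; its top is at (448,82). The button module is at (160,105). I need to see the button module's front knob before gripping.

```bash
python3 - <<'E'
from h import *
plan([.335,-.06,.2],-25)
p,d,c=load("w6"); P=cloud(d,c).reshape(-1,3)
q=P[(P[:,2]>.077)&(P[:,2]<.083)&(np.hypot(P[:,0]-.45,P[:,1]-.02)<.05)]
print(len(q),cv2.minAreaRect((q[:,:2]*1000).astype(np.float32)))
q=P[(P[:,2]>.138)&(P[:,2]<.147)&(P[:,1]>-.02)]
print(len(q),cv2.minAreaRect((q[:,:2]*1000).astype(np.float32)))
q=P[(P[:,2]>.128)&(P[:,2]<.136)&(P[:,1]<-.1)]
print(len(q),cv2.minAreaRect((q[:,:2]*1000).astype(np.float32)))
E
```

```text
t 11.82 at [ 0.6045 -0.056   0.2275] w 1.002 F [0.6 0.8 0.5] shift [ 0.285 -4.484  0.448] turn [ 0.02 -0.02  4.92]
2561 ((448.66839599609375, 23.654335021972656), (46.40296173095703, 54.29512023925781), 65.22581481933594)
5543 ((626.609375, 46.445953369140625), (54.12385177612305, 55.21442413330078), 4.408968925476074)
2555 ((641.3280639648438, -149.1553497314453), (58.96451950073242, 59.18941116333008), 29.147201538085938)
```

```bash
python3 -m handwheel '[[1,0.28,-4.48,0.45,0,0,4.92],[1,0.28,-4.48,0.45,0,0,4.92],[1,0.28,-4.48,0.45,0,0,4.92],[1,0.28,-4.48,0.45,0,0,4.92],[1,0.28,-4.48,0.45,0,0,4.92],[1,0.28,-4.48,0.45,0,0,4.92],[1,0.28,-4.48,0.45,0,0,4.92]]' >/dev/null
python3 - <<'E'
from h import *
plan([.4487,.0237,.2],-24.8)
p,d,c=shot("wrist","w7"); print(c[2])
P=cloud(d,c).reshape(-1,3); P=P[np.isfinite(P[:,0])]
q=P[(P[:,2]>.077)&(P[:,2]<.0815)&(np.hypot(P[:,0]-.45,P[:,1]-.02)<.05)]
r=cv2.minAreaRect((q[:,:2]*1000).astype(np.float32)); print(r)
a=np.radians(-24.8); cx,cy=np.array(r[0])/1000
x=(P[:,0]-cx)*np.cos(a)+(P[:,1]-cy)*np.sin(a); y=-(P[:,0]-cx)*np.sin(a)+(P[:,1]-cy)*np.cos(a)
m=(x<-.0285)&(x>-.045)&(abs(y)<.025)&(P[:,2]>.012)&(P[:,2]<.07)
print(m.sum(), np.c_[x,y,P[:,2]][m].min(0),np.c_[x,y,P[:,2]][m].max(0)); print(np.histogram(y[m],np.arange(-.025,.026,.005)),np.histogram(P[m,2],np.arange(.01,.071,.01)))
cv2.imwrite("pics/w7b.png",p[:,:,::-1])
E
```

```text
t 12.7 at [ 0.3362 -0.06    0.1999] w 1.0 F [0.5 0.3 0.1] shift [2.055 1.114 0.004] turn [ 0.01 -0.02 -0.02]
[0.36994035 0.0176031  0.37013825]
((447.6217346191406, 22.967769622802734), (43.99205017089844, 54.00259017944336), 65.07177734375)
108 [-0.03295177 -0.01268583  0.04969283] [-0.02850491  0.01476303  0.05619164]
(array([ 0,  0, 21, 31,  0,  0, 21, 35,  0,  0]), array([-2.50000000e-02, -2.00000000e-02, -1.50000000e-02, -1.00000000e-02,
       -5.00000000e-03,  3.46944695e-18,  5.00000000e-03,  1.00000000e-02,
        1.50000000e-02,  2.00000000e-02,  2.50000000e-02])) (array([  0,   0,   0,   2, 106,   0]), array([0.01, 0.02, 0.03, 0.04, 0.05, 0.06, 0.07]))
```

View pics/w7b.png

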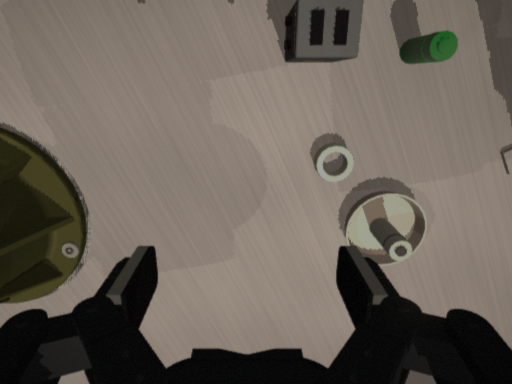

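The button module has two knobs at about y=±10 mm, z≈0.05, so a full-width grip across both is stable. The pot stands in the dish at (395,240). I'll grasp now.

```bash
python3 -m handwheel '[[1,2.05,1.11,0,0,0,0],[1,2.05,1.11,0,0,0,0],[1,2.05,1.11,0,0,0,0],[1,2.05,1.11,0.8,0,0,0],[1,2.05,1.11,1.7,0,0,0],[1,2.05,1.11,2.5,0,0,0],[1,2.05,1.11,2.85,0,0,0],[1,2.05,1.11,2.85,0,0,0]]' 40
python3 -m handwheel '[[0,0,0,0,0,0,0],[0,0,0,0,0,0,0],[0,0,0,0,0,0,0],[0,0,0,0,0,0,0],[0,0,0,0,0,0,0]]' 40
python3 -m handwheel '[[0,0,0,-0.5,0,0,0],[0,0,0,-1.5,0,0,0],[0,0,0,-2.5,0,0,0],[0,0,0,-2.5,0,0,0]]'
python3 - <<'E'
from h import *
plan([.64,-.06,.2],4.5)
p,d,c=shot("wrist","w8"); cv2.imwrite("pics/w8b.png",p[:,:,::-1])
E
```

```text
t: 13.75
ee_pos: [0.447, 0.0233, 0.0278]
tcp_rot: [0.843, 0.538, -0.0, -0.001]
contact_force: [-0.3, 0.5, 0.5]
gripper_width: 0.997
gripper_force: 0.0
t: 14.38
ee_pos: [0.4487, 0.0234, 0.0304]
tcp_rot: [0.843, 0.538, 0.002, 0.0]
contact_force: [-0.1, -0.7, 5.9]
gripper_width: 0.622
gripper_force: 41.2
t: 14.88
ee_pos: [0.4494, 0.0232, 0.1838]
tcp_rot: [0.843, 0.538, 0.005, 0.002]
contact_force: [0.0, 0.4, -3.7]
gripper_width: 0.625
gripper_force: 44.3
t 14.88 at [0.4494 0.0232 0.1838] w 0.625 F [ 0.   0.4 -3.7] shift [ 0.085  3.467 -0.238] turn [ 0.1  -0.03 -4.91]
```

View pics/w8b.png

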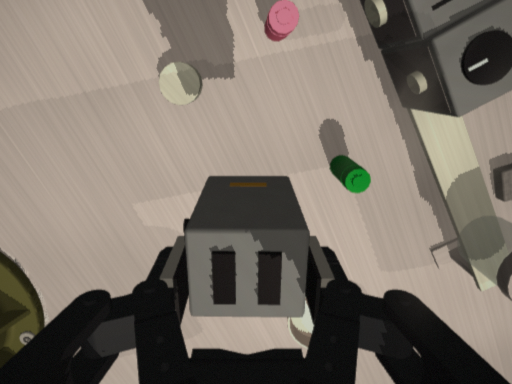

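Held square; the width shows the knobs don't obstruct. I'll compute the held offset.

```bash
python3 - <<'E'
from h import *
s=ctrl.sense(); Rt=R.from_quat(s["tcp_rot"]); print(np.round(Rt.as_euler("xyz",degrees=True),2))
p,d,c=load("w8"); P=cloud(d,c); T=Rt.inv().apply((P-s["ee_pos"]).reshape(-1,3)).reshape(P.shape)
# top corners read off the picture: (187,233),(306,233) far edge; near edge row ~316
for u,v in ((195,236),(247,236),(300,236),(215,310),(285,310),(247,270)): print((u,v),P[v,u].round(4),"tool",T[v,u].round(4))
for v in (232,233,234,314,315,316,317): print(v,T[v,247].round(4))
plan([.6332,-.037,.16],4.5)
E
```

```text
[179.72  -0.23  65.05]
(195, 236) [0.4358 0.0516 0.2331] tool [ 0.0207 -0.023  -0.0522]
(247, 236) [0.4561 0.0426 0.2341] tool [ 0.0212 -0.0007 -0.0531]
(300, 236) [0.4766 0.0333 0.2348] tool [ 0.0214  0.0217 -0.0536]
(215, 310) [0.4268 0.0145 0.2346] tool [-0.0166 -0.0155 -0.0538]
(285, 310) [4.559e-01 1.000e-04 2.340e-01] tool [-0.0174  0.017  -0.053 ]
(247, 270) [0.4491 0.0274 0.2343] tool [ 0.0045 -0.0007 -0.0533]
232 [ 0.0233 -0.0007 -0.0536]
233 [ 0.0228 -0.0007 -0.0534]
234 [ 0.0223 -0.0007 -0.0535]
314 [-0.019  -0.0007 -0.0537]
315 [-0.0193 -0.0007 -0.0541]
316 [-0.0204 -0.0007 -0.0535]
317 [-0.227   0.0007  0.1785]
t 14.93 at [0.4482 0.0232 0.181 ] w 0.628 F [-0.6 -0.1 -3.2] shift [0.39  3.217 0.367] turn [ 0.06 -0.03 -4.91]
```

```bash
python3 -m handwheel '[[0,0,0,-0.4,0,0,0],[0,0.47,3.17,-0.4,0.06,0,-4.91],[0,0.47,3.17,-0.4,0.06,0,-4.91],[0,0.47,3.17,-0.4,0.06,0,-4.91],[0,0.47,3.17,-0.4,0.06,0,-4.91],[0,0.47,3.17,-0.4,0.06,0,-4.91],[0,0.47,3.17,-0.4,0.06,0,-4.91]]' >/dev/null
python3 - <<'E'
from h import *
plan([.6327,-.0314,.10],4.5)
E
```

```text
t 15.8 at [ 0.631  -0.0311  0.2036] w 0.624 F [ 0.1 -0.  -2.2] shift [-0.013  0.035  1.726] turn [-0.04 -0.03 -0.  ]
```

Descend to about 6 mm above the ledge.

```bash
python3 -m handwheel '[[0,0,0.03,0.6,0,0,0],[0,0,0.03,1.2,0,0,0],[0,0,0.03,1.72,0,0,0],[0,0,0.03,1.72,0,0,0]]' >/dev/null
python3 - <<'E'
from h import *
plan([.6327,-.0314,.0904],4.5)
p,d,c=shot("wrist","w9"); cv2.imwrite("pics/w9b.png",cv2.resize(p[:330,100:420],None,fx=1.8,fy=1.8,interpolation=cv2.INTER_CUBIC)[:,:,::-1])
E
```

```text
t 16.3 at [ 0.6316 -0.0306  0.0989] w 0.622 F [-0.5 -0.2 -1.3] shift [-0.015  0.018  0.142] turn [-0.07 -0.04  0.  ]
```

View pics/w9b.png

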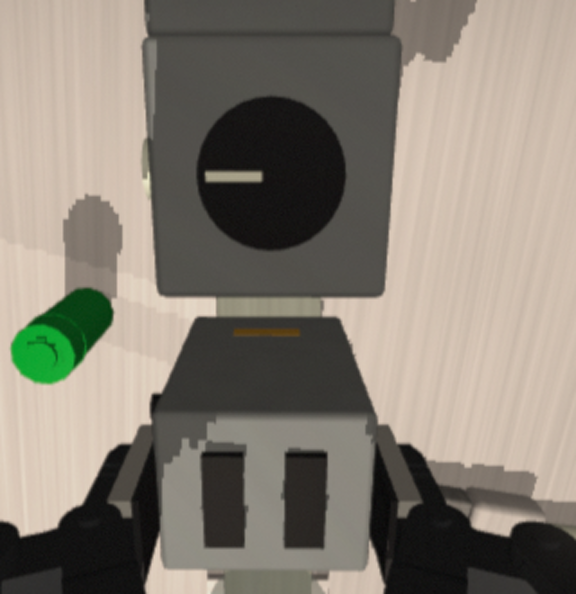

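```bash
python3 - <<'E'
from h import *
p,d,c=load("w9"); P=cloud(d,c); a=np.radians(4.5)
f=lambda u,v:(100+u/1.8,v/1.8)
fr=lambda w:np.round((w[0]*np.cos(a)+w[1]*np.sin(a),-w[0]*np.sin(a)+w[1]*np.cos(a)),4)
zd=np.nanmedian(P[120:150,200:280,2][P[120:150,200:280,2]<.1415]); zb=np.nanmedian(P[238:246,205:290,2]); print(zd,zb)
for n,u,v,z in (("dL",157,295,zd),("dR",385,295,zd),("bL",158,414,zb),("bR",376,414,zb),("d far L",143,38,zd),("d far R",401,38,zd)): print(n,fr(onplane(f(u,v),z,c)))
plan([.6327,-.0314,.0904],4.5)
E
```

```text
0.14061786865664092 0.149609459396555
dL [ 0.6018 -0.0295]
dR [ 0.6552 -0.0294]
bL [ 0.6021 -0.056 ]
bR [ 0.6532 -0.0558]
d far L [0.6022 0.0246]
d far R [0.6548 0.0245]
t 16.35 at [ 0.6328 -0.0308  0.1009] w 0.626 F [-0.   0.7 -1.1] shift [-0.011 -0.001  0.175] turn [-0.04 -0.03  0.  ]
```

```bash
python3 -m handwheel '[[0,0,0.01,0.08,0,0,0],[0,0,0.01,0.14,0,0,0],[0,0,0.01,0.17,0,0,0],[0,0,0.01,0.17,0,0,0]]'
python3 -c "
from h import *
plan([.6327,-.0314,.0904],4.5)"
```

```text
t: 16.85
ee_pos: [0.6339, -0.031, 0.0903]
tcp_rot: [0.679, 0.734, -0.0, -0.002]
contact_force: [-0.3, -0.5, -0.2]
gripper_width: 0.623
gripper_force: 44.7
t 16.85 at [ 0.6339 -0.031   0.0903] w 0.623 F [-0.3 -0.5 -0.2] shift [-0.004 -0.021 -0.002] turn [-0.03 -0.03  0.  ]
```

```bash
python3 -m handwheel '[[0,0.1,-0.01,0.02,0,0,0],[0,0.2,-0.01,0.02,0,0,0],[0,0.3,-0.01,0.02,0,0,0],[0,0.37,-0.01,0.02,0,0,0],[0,0.41,-0.01,0.02,0,0,0],[0,0.44,-0.01,0.02,0,0,0],[0,0.47,-0.01,0.02,0,0,0],[0,0.47,-0.01,0.02,0,0,0]]'
python3 -c "
from h import *
plan([.6306,-.0054,.0904],4.5)"
```

```text
t: 17.85
ee_pos: [0.6321, -0.0047, 0.0903]
tcp_rot: [0.679, 0.734, -0.0, -0.0]
contact_force: [2.9, -10.9, 4.6]
gripper_width: 0.619
gripper_force: 45.3
t 17.85 at [ 0.6321 -0.0047  0.0903] w 0.619 F [  2.9 -10.9   4.6] shift [-0.009 -0.026 -0.001] turn [-0.01 -0.   -0.01]
```

```bash
python3 -m handwheel '[[0,0.03,0,0,0,0,0],[0,0.03,0,0,0,0,0]]' | sed -n '2p;4p'; python3 -m handwheel '[[1,0,0,0,0,0,0],[1,0,0,0,0,0,0],[1,0,0,0,0,0,0],[1,0,0,-1,0,0,0],[1,0,0,-2,0,0,0],[1,-1,0,-2.8,0,0,0],[1,-1,0,-2.8,0,0,0],[1,-1,0,-2.8,0,0,0]]'
python3 - <<'E'
from h import *
p,d,c=shot("wrist","w10"); cv2.imwrite("pics/w10b.png",cv2.resize(p[:250,130:430],None,fx=2.6,fy=2.4,interpolation=cv2.INTER_CUBIC)[:,:,::-1])
P=cloud(d,c).reshape(-1,3)
for lo,hi,y0,y1 in ((.138,.1415,-.05,.0175),(.138,.1415,.0195,.09),(.138,.1415,-.05,.09),(.128,.136,.06,.2)):
    q=P[(P[:,2]>lo)&(P[:,2]<hi)&(P[:,1]>y0)&(P[:,1]<y1)&(abs(P[:,0]-.63)<.05)]
    if len(q)>50: print(len(q),cv2.minAreaRect((q[:,:2]*1000).astype(np.float32)),np.median(q[:,2]))
E
```

```text
ee_pos: [0.6321, -0.0047, 0.0903]
contact_force: [3.0, -22.5, 4.6]
t: 19.1
ee_pos: [0.6362, -0.0616, 0.2561]
tcp_rot: [0.679, 0.734, -0.0, -0.003]
contact_force: [-0.2, -0.5, -0.7]
gripper_width: 1.0
gripper_force: 0.0
2089 ((631.4677734375, -3.9040164947509766), (54.88100814819336, 47.15707778930664), 4.5507354736328125) 0.14062054241270883
2809 ((626.5432739257812, 46.054039001464844), (53.942909240722656, 56.62827682495117), 4.418246746063232) 0.14051398082114008
5045 ((629.0686645507812, 23.47274398803711), (55.31144714355469, 102.13792419433594), 4.573390960693359) 0.1405472187092381
714 ((623.5065307617188, 79.50161743164062), (53.371124267578125, 8.196730613708496), 4.438671112060547) 0.13272272206724817
```

View pics/w10b.png

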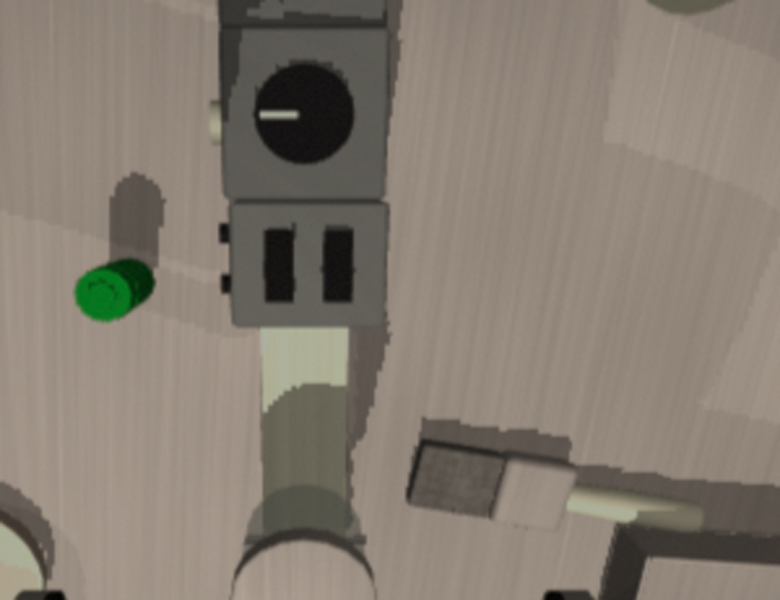

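The row is closed and level: the button sits about 1 mm back, yaws agree to within 0.2°, and the pot stands in the dish. I'll hand it in.

```bash
python3 -c "
from station import job
print(job.close_job())"
```

```text
the job is handed in; nothing more can be done
None
```

The pot stands in the white dish, and the dial and button modules are closed up flush in a level row against the control unit; I handed the job in at about 19 s, and no verdict was returned.

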